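Twist the cap off a jar of nuts

ROBOT

A 6-joint arm with a two-finger parallel gripper is mounted at the origin on the work surface. World frame = base frame: x ahead of the robot, y to its left, z up, the work surface at z = 0. Lengths are in m, angles in rad, forces in N, time in s.
With the tool pointing down it reaches from about 0.35 to 0.975 m from the base axis. Payload 4.9 kg.
Tool frame: the origin (TCP) lies on the centre line of the jaws, within the pads' length; the fingertips stand 17 mm ahead of it and the grasp point (between the pads) lies 2 mm behind it; x points along the fingers, y is the direction in which the jaws open and shut, and the axes are right-handed (so a half turn about x gives the same grasp; the last joint's range is limited). The gripper opens to 85 mm and grips with 20 to 120 N. Pads are 22 mm wide; open, the fingers measure 114 mm over their backs; the gripper's body (76 mm by 85 mm) begins 54 mm behind the grasp point. The pads swing forward as they close: fully open they stand 13 mm farther back than shut.
Start: joints at [-1.469, 0.053, 1.613, -0, 1.476, -0.119], TCP at [0.137, -0.61, 0.248] pointing down, gripper open.
Joint ranges: [-3.01, 3.01], [-1.01, 2.22], [0.06, 2.58], [-1.02, 4.17], [0.09, 2.62], [-3.14, 3.14]. Speed limits (rad/s): [2.57, 2.57, 3.14, 3.14, 3.14, 3.14].

INTERFACE

Orientations are given as a unit quaternion [w, x, y, z].
In Python, from plant import status, viewer, manip gives the robot as it stands.
- The arm moves only by the tool drive_tool, never from a script. Its argument "plan" is a list of rows, each a list of 4 numbers: the shift along the tool's x, y, z in m, then the turn about the tool's x in units of 8 degrees (1.0 is 8 degrees). A call has 1 to 12 rows; each row is the pose to reach, as a shift and turn from the pose commanded when the call began, along the tool's axes at that moment; what a row does not reach only later rows make up. A row lasts 1/10 s, in which the tool goes at most 50 mm and 8.59 degrees, less where a joint would pass 70% of its speed; a pose out of reach is approached as far as the arm can. A call with a gripper value outside its range is refused whole. "fingers" is the finger opening in m, from 0 to 0.0854, set as the call begins (left out, the last holds). The fingers move at their own pace and stop on an object; the grip force is fixed at half the most. Time passes only in rows, so rows that repeat a pose let the fingers close. It gives the time, the measured TCP pose, the force and the opening at its end, in the units of the state.
- status.state(): the state, without advancing time (a new reading comes with each control period).
- viewer.grab_frame(name): name is "side" or "top"; returns the picture (384x512x3 uint8, blue, green, red); there is no depth.
- viewer.calibration(name): a dict with "vfov" (degrees; the focal length in pixels is half the picture's height over the tangent of half this angle, whatever the lens; pixels are square), "cx", "cy" (the principal point, pixels), "rvec" (rotation vector, rad) and "tvec" (3), from world to camera coordinates, as OpenCV has them. Camera axes: x right, y down, z forward; pixel columns grow to the right and rows downward; lengths in m; the calibration is good to about 2 mm. A picture is of the moment at which its call begins. calibration takes no time and is no camera call.
- manip.job_done(): hands the job in, once; it reports no verdict.
The state is a dict: "time": time; "joint_pos": joint angles; "joint_vel": joint speeds; "joint_efforts": joint torques, N m; "tool_pos": TCP position; "tool_rot": TCP orientation; "contact_force": force on the tool from outside, world axes, zero at the start; "ft_torque": the same for the moment, N m; "gripper_width": opening from 0.0 (shut) to 1.0 (fully open).
Only numpy, scipy, OpenCV 4.12 (cv2) and the standard library are available. Lean on these libraries where they do the work, as an engineer would, in place of code of your own. Each camera call takes 0.05 s, during which the arm holds its last target. There are 200 camera calls.

TASK

Stand the square jar, with its cap still on tight, all the way down in the smaller pocket of the wooden jar block, so that the block keeps it from turning. Then twist the cap anticlockwise just until its thread lets go, turn it no further, lift it straight up off the jar, and finish with the cap still gripped, level and still, about 2 cm clear above the jar's mouth, the jar left standing in its pocket. Do not tip the jar over, and leave the mug, the round jar and the tin where they are.

Things in the scene. Friction and masses are not known exactly. Their poses are not given: they have to be found in the camera images.
- jar: Square clear-glass jar of nuts, loose, about 0.4 kg, upright on the counter at first, with a round capped neck. Origin: centre of its underside; z up, x and y square to its flat sides. Body 62 x 62 mm, 76 mm tall; sloped shoulder; neck 47 mm across up to the rim at 96 mm; 102 mm tall with the cap on. Blank label on its -x side. Its capped top can be gripped to carry it.
- cap: Round silver metal cap, 60 mm across, 17 mm tall, 0.04 kg, screwed tight on the jar (0.3 to 0.6 N m to turn). Origin: centre of the skirt's lower edge; z up; at first 85 mm above the jar's underside, its top at 102 mm. Turns off anticlockwise seen from above. It is a three-lug twist-off cap: free after 54 degrees (best 75), at 94 degrees the lugs meet stops. One grasp can make the whole turn.
- jar_mouth (a point): Centre of the jar's rim, on its axis, 96 mm above its underside; moves with the jar, z up. The neck carries three sloped ledges: until the cap has turned 54 degrees relative to the jar, lifting the cap lifts the jar. The cap rises 1.4 mm over the turn; its springy seal (about 16 N) pushes it up 1 mm more as the lugs come free.
- block: Jar block of pale beech, fixed on the counter: 120 mm (x) by 204 mm (y) by 42 mm high. Origin: centre of its underside. Two square pockets along y, both 30 mm deep (floors 12 mm above the counter), mouths bevelled 5 mm: the smaller, 66 mm wide, at y = -55 mm, lets the 62 mm jar turn 4 degrees at most either way; the larger, 88 mm wide, at y = +50 mm, is too big to hold this jar.
- pocket (a point): Centre of the floor of the smaller pocket; axes parallel to the block's: x and y square to the pocket's sides, z up. A jar fully home has its origin here.
- mug: White mug, 82 mm wide and 92 mm tall, standing by; origin at the centre of its underside. Leave alone.
- round_jar: Round jar, 76 mm wide and 94 mm tall, with a like cap; origin at the centre of its underside. Leave alone.
- tin: White and steel rectangular tin, 94 x 134 mm and 89 mm tall; origin at the centre of its underside. Leave alone.

How it is judged:
By the outcome, as a careful person would: the job done as asked, in the order asked, and still so for the second after the job is handed in, while the arm keeps its last pose, push and grip.
It also fails if it takes over 51 s, if anything falls off the work surface, if the arm or the gripper's body presses on something with over 40 N, if the wrist force passes 120 N, or if a joint passes its speed limit or range.

## Working session

There is one attempt and no reset: what is moved stays moved. The work goes in short steps, Python scripts to look and compute and a tool call to move; the robot and the scene stay as the last step left them, time stands still between calls to the robot, and variables do not carry over. Pictures are saved under pics/ and viewed, about 8 in all and at most 12, crops included, and the job is handed in when it is done.

Besides the shell and the picture viewer there is one more tool, called by a JSON object that holds its "op" and its "data". drive_tool: Moves the arm, as the interface text tells. Its arguments: {"type":"object","properties":{"plan":{"type":"array","items":{"type":"array","items":{"type":"number"}}},"fingers":{"type":"number"}},"required":["plan"]}

```bash
mkdir -p pics
cat > h.py <<'E'
import numpy as np, cv2
from plant import status, viewer, manip
from scipy.spatial.transform import Rotation as R
def cal(n):
    c=viewer.calibration(n); f=192/np.tan(np.radians(c['vfov'])/2)
    K=np.array([[f,0,c['cx']],[0,f,c['cy']],[0,0,1]]); return K,np.array(c['rvec'],float).reshape(3,1),np.array(c['tvec'],float).reshape(3,1),c
def ray(n,uv,z):
    K,r,t,c=cal(n); M=cv2.Rodrigues(r)[0]; o=(-M.T@t).ravel()
    uv=np.atleast_2d(np.array(uv,float)); d=(M.T@np.linalg.inv(K)@np.c_[uv,np.ones(len(uv))].T).T
    return o+d*((z-o[2])/d[:,2])[:,None]
def proj(n,P):
    K,r,t,c=cal(n); return cv2.projectPoints(np.atleast_2d(np.array(P,float)),r,t,K,None)[0].reshape(-1,2)
E
python3 - <<'E'
from h import *
for n in('side','top'):
    i=viewer.grab_frame(n); cv2.imwrite(f'pics/{n}0.png',i); K,r,t,c=cal(n); print(c,(-cv2.Rodrigues(r)[0].T@t).ravel())
print(status.state())
a=cv2.imread('pics/side0.png');b=cv2.imread('pics/top0.png')
E
```

```text
{'vfov': 54.90512060996702, 'cx': 254.27145360606445, 'cy': 195.16496229615498, 'rvec': array([ 0.42042305, -2.58535923,  1.41151816]), 'tvec': array([0.58041752, 0.17088447, 0.85072835])} [0.34214883 0.77598158 0.6087787 ]
{'vfov': 56.343527507555, 'cx': 260.4571976997555, 'cy': 191.67041431455308, 'rvec': array([ 2.1449027 , -2.14856713,  0.21884878]), 'tvec': array([-0.02248015,  0.63826382,  1.18171467])} [0.42798186 0.01659317 1.2731425 ]
{'time': 0.1, 'joint_pos': array([-1.46900796e+00,  5.33051383e-02,  1.61416020e+00,  7.63302026e-06,
        1.47599395e+00, -1.18981705e-01]), 'joint_vel': array([-0.00048938, -0.00128114, -0.0032873 ,  0.00014029, -0.0004603 ,
        0.00113239]), 'joint_efforts': array([-6.79676086e-04, -3.94902349e+01, -3.71363461e+01, -8.98008443e-05,
        3.96042393e-03, -1.74350987e-07]), 'tool_pos': array([ 0.13682229, -0.60929504,  0.24717497]), 'tool_rot': array([ 0.07723539,  0.70281124,  0.07855521, -0.70279452]), 'contact_force': array([ 0.27409175, -0.03116948, -0.1128704 ]), 'ft_torque': array([-0.02664401,  0.03869875, -0.04647244]), 'gripper_width': 1.0024829783273101}
```

View pics/side0.png

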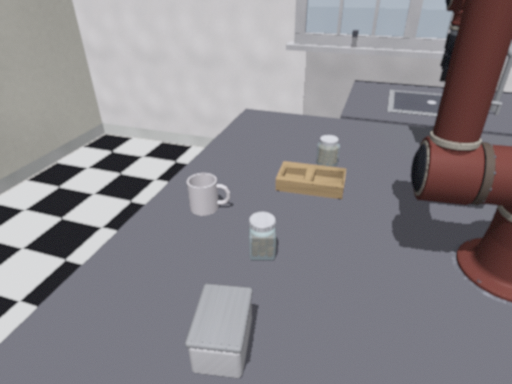

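View pics/top0.png

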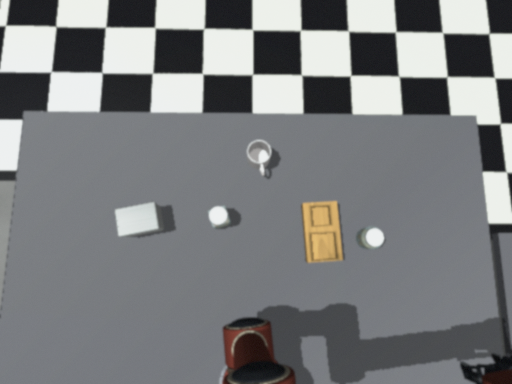

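The side view shows the square jar at about (262,236), and the block at (311,180) with the round jar behind it. In the top view the square jar's cap is at (219,216), the block at (322,232) with its small pocket at (320,216), and the round jar at (373,238).

Run:
```python
from h import *
a=cv2.imread('pics/side0.png');b=cv2.imread('pics/top0.png')
# block mask
for n,i in(('top',b),('side',a)):
    h=cv2.cvtColor(i,cv2.COLOR_BGR2HSV); m=cv2.inRange(h,(10,80,60),(30,255,255))
    cs=max(cv2.findContours(m,0,1)[0],key=cv2.contourArea)
    rect=cv2.minAreaRect(cs); print(n,rect)
    if n=='top':
        P=ray('top',cv2.convexHull(cs)[:,0,:],.042)[:,:2].astype(np.float32)
        print('block top rect',cv2.minAreaRect(P)); print(np.round(ray('top',cv2.boxPoints(rect),.042),4))
    # caps
    m=cv2.inRange(h,(0,0,165),(180,45,255))
    for c in cv2.findContours(m,0,1)[0]:
        A=cv2.contourArea(c)
        x,y=c[:,0,:].mean(0)
        if 60<A<700 and y>130:
            e=cv2.fitEllipse(c); p=ray(n,e[0],.102)[0]; print(n,A,np.round(e[0],1),np.round(e[1],1),np.round(p,4),np.round(ray(n,e[0],.094)[0],4))
p=a[205:265,235:290];q=b[190:245,195:250];s=b[195:270,295:350]
o=np.zeros((600,800,3),np.uint8)
for I,(r,c) in((a[150:265,235:360],None),):pass
def put(I,r,c,w,hh): o[r:r+hh,c:c+w]=cv2.resize(I,(w,hh),interpolation=cv2.INTER_CUBIC)
put(p,0,0,330,360);put(q,0,340,330,330);put(s,340,340,330,260)if 0 else put(b[195:270,295:350],340,340,190,260);put(a[155:200,270:355],370,0,340,180)
cv2.imwrite('pics/c1.png',o)
```

```text
top ((321.7418212890625, 231.15985107421875), (60.02519226074219, 36.576438903808594), 84.80557250976562)
block top rect ((0.5039379596710205, -0.2345123589038849), (0.20410102605819702, 0.12677617371082306), 3.381603956222534)
[[ 0.6009 -0.1644  0.042 ]
 [ 0.6126 -0.2926  0.042 ]
 [ 0.407  -0.3027  0.042 ]
 [ 0.3966 -0.178   0.042 ]]
top 258.0 [374.3 237. ] [17.7 18.7] [ 0.4798 -0.3949  0.102 ] [ 0.4801 -0.3977  0.094 ]
top 276.0 [217.5 215.1] [18.4 19.5] [0.5524 0.1187 0.102 ] [0.5532 0.1194 0.094 ]
top 456.5 [258.8 153.5] [22.1 32.1] [ 0.7609 -0.0171  0.102 ] [ 0.7632 -0.0173  0.094 ]
side ((310.110595703125, 179.1783447265625), (65.67682647705078, 28.416759490966797), 7.666804790496826)
side 544.0 [261.7 224.5] [26.7 28.4] [0.5466 0.1397 0.102 ] [0.5499 0.1297 0.094 ]
side 175.0 [329.4 141.1] [14.1 17.8] [ 0.4738 -0.3586  0.102 ] [ 0.4759 -0.3765  0.094 ]Traceback (most recent call last):
  File "<stdin>", line 20, in <module>
TypeError: cannot unpack non-iterable NoneType object
```

View crop.

Run:
```python
from h import *
a=cv2.imread('pics/side0.png');b=cv2.imread('pics/top0.png')
o=np.zeros((600,800,3),np.uint8)
def put(I,r,c,w,hh): o[r:r+hh,c:c+w]=cv2.resize(I,(w,hh),interpolation=cv2.INTER_CUBIC)
put(a[205:265,240:290],0,0,300,360);put(b[195:240,195:240],0,310,225,225);put(b[195:270,295:350],0,545,250,340);put(a[155:200,270:355],370,0,425,225)
cv2.imwrite('pics/c1.png',o)
```

```text
(no output)
```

View pics/c1.png

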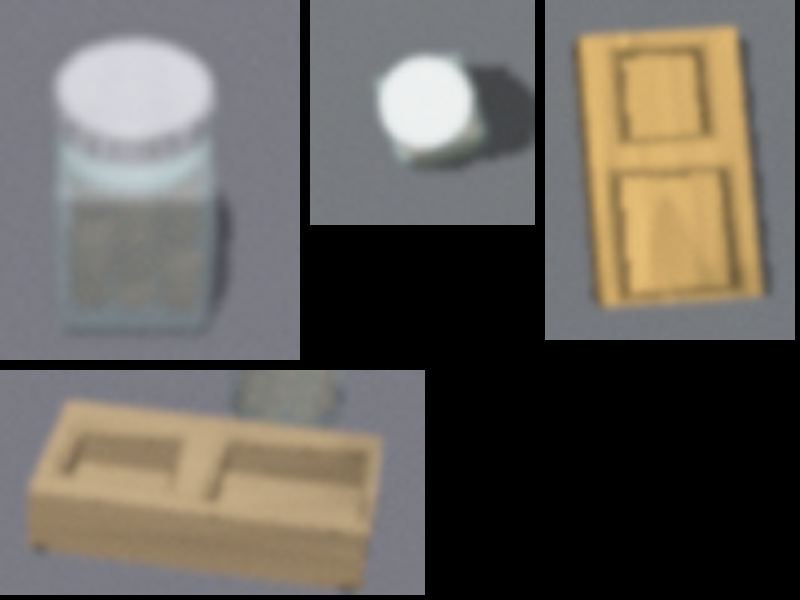

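The crops show the jar's front bottom edge at about (250.8,260) to (275,260) in the side view. In the top view the body is yawed by roughly 17°. The pocket outlines are clear on the block, with the small pocket at the end farther from the robot.

```bash
cat > meas.py <<'E'
from h import *
def block(img):
    S=8; I=cv2.resize(img,None,fx=S,fy=S,interpolation=cv2.INTER_CUBIC)
    m=cv2.inRange(cv2.cvtColor(I,cv2.COLOR_BGR2HSV),(10,80,60),(30,255,255))
    c=max(cv2.findContours(m,0,1)[0],key=cv2.contourArea)[:,0,:]
    uv=(c+.5)/S-.5
    P=ray('top',uv,.042)[:,:2]; P0=ray('top',uv,0)[:,:2]
    (cx,cy),_,_=cv2.minAreaRect(P.astype(np.float32)); L=[]
    th=np.radians(3.8); ex=np.array([np.cos(th),np.sin(th)]); ey=np.array([-ex[1],ex[0]])
    d=P-[cx,cy]; u,v=d@ex,d@ey
    for nm,sel,Q in(('far',(u>.09)&(abs(v)<.05),P),('near',(u<-.09)&(abs(v)<.05),P),('right',(v<-.05)&(abs(u)<.09),P),('left0',(v>.05)&(abs(u)<.09),P0)):
        l=cv2.fitLine(Q[sel].astype(np.float32),cv2.DIST_HUBER,0,.001,.001).ravel(); L.append(l); print(nm,np.degrees(np.arctan2(l[1],l[0]))%180,l[2:])
    return L
def cap(n,img,z):
    S=8; I=cv2.resize(img,None,fx=S,fy=S,interpolation=cv2.INTER_CUBIC)
E
python3 - <<'E'
from meas import *
b=cv2.imread('pics/top0.png');L=block(b)
print('jar bottom front',ray('side',[[250.8,259.7],[275,259.7]],0))
q=np.array([[378,80],[462,55],[487,135],[402,165]])  # 5x crop
print('jar body top corners',ray('top',np.array([(q[:,0]-310)/5+195-.5,q[:,1]/5+195-.5]).T,.07))
S=8
for n,z in(('top',.102),('side',.102)):
    i=cv2.imread(f'pics/{n}0.png'); g=cv2.GaussianBlur(cv2.resize(i,None,fx=S,fy=S,interpolation=cv2.INTER_CUBIC),(0,0),3)
    m=cv2.inRange(cv2.cvtColor(g,cv2.COLOR_BGR2HSV),(0,0,190 if n=='side' else 175),(180,45,255))
    for c in cv2.findContours(m,0,1)[0]:
        c=(c[:,0,:]+.5)/S-.5; c0=c.mean(0)
        if np.hypot(*(c0-([218,215] if n=='top' else [262,222])))<10 and len(c)>60:
            P=ray(n,c,z)[:,:2].astype(np.float32); print(n,cv2.minEnclosingCircle(P),cv2.fitEllipse(P))
s=status.state(); M=R.from_quat(np.roll(s['tool_rot'],-1)).as_matrix(); print(M.round(3),[np.degrees(np.arctan2(M[1,k],M[0,k])) for k in(1,2)])
E
```

```text
far 93.31426 [ 0.605629   -0.22756107]
near 93.63391 [ 0.40249676 -0.24105051]
right 3.2522345 [ 0.5074539  -0.29724267]
left0 3.5032997 [ 0.5014127  -0.17769918]
jar bottom front [[0.57003246 0.15256377 0.        ]
 [0.51486776 0.13448616 0.        ]]
jar body top corners [[0.57123079 0.1532726  0.07      ]
 [0.58816101 0.09717005 0.07      ]
 [0.53412549 0.07979702 0.07      ]
 [0.51419626 0.1361732  0.07      ]]
top ((0.5517958998680115, 0.1178402230143547), 0.03370495140552521) ((0.5525577664375305, 0.11861211806535721), (0.061771199107170105, 0.06311767548322678), 71.03022766113281)
side ((0.5524267554283142, 0.12166757881641388), 0.03203055262565613) ((0.5522581934928894, 0.12114929407835007), (0.05769646167755127, 0.06272074580192566), 17.87308120727539)
[[-0.     0.219 -0.976]
 [ 0.002 -0.976 -0.219]
 [-1.    -0.002 -0.   ]] [np.float64(-77.35083617809909), np.float64(-167.35086049694746)]
```

{"op": "drive_tool", "data": {"plan": [[0,-0.02,-0.018,0],[0,-0.05,-0.046,0],[0,-0.09,-0.083,-0.2],[0,-0.127,-0.116,-0.4],[0,-0.164,-0.15,-0.6],[0,-0.201,-0.183,-0.6],[0,-0.238,-0.217,-0.6],[0,-0.275,-0.25,-0.6],[0,-0.312,-0.284,-0.6],[0,-0.349,-0.318,-0.6],[0,-0.386,-0.352,-0.6],[0,-0.42,-0.383,-0.6]], "fingers": 0.0854}}

```text
time: 1.3
tool_pos: [0.4187, -0.1145, 0.2481]
tool_rot: [0.107, 0.699, 0.107, -0.699]
contact_force: [1.1, -0.8, -0.5]
gripper_width: 1.005
```

```bash
cat > go.py <<'E'
import sys
from h import *
def to(x,y,z,psi):
    s=status.state(); M=R.from_quat(np.roll(s['tool_rot'],-1)).as_matrix()
    p=np.degrees(np.arctan2(M[1,1],M[0,1])); d=(psi-p+180)%360-180
    print('pos',s['tool_pos'].round(4),'psi',p.round(2),'tilt',np.degrees(np.arccos(-M[2,0])).round(2),'F',s['contact_force'].round(1),'T',s['ft_torque'].round(2),'w',round(s['gripper_width'],3),'q6',s['joint_pos'][5].round(3),'t',s['time'])
    print('shift',(M.T@(np.array([x,y,z])-s['tool_pos'])).round(4),'units',(-d/8).round(3))
if __name__=='__main__': to(*map(float,sys.argv[1:5]))
E
python3 go.py .552 .118 .16 -72.5
```

```text
pos [ 0.4187 -0.1145  0.2481] psi -72.55 tilt 0.03 F [ 1.1 -0.8 -0.5] T [-0.06 -0.01 -0.05] w 1.005 q6 0.828 t 1.3
shift [ 0.0881 -0.1819 -0.1968] units -0.007
```

{"op": "drive_tool", "data": {"plan": [[0.01,-0.032,-0.035,0],[0.02,-0.064,-0.07,0],[0.035,-0.096,-0.105,0],[0.05,-0.128,-0.14,0],[0.065,-0.155,-0.168,0],[0.078,-0.172,-0.186,0],[0.086,-0.18,-0.195,0],[0.088,-0.182,-0.197,0],[0.088,-0.182,-0.197,0],[0.088,-0.182,-0.197,0]]}}

```text
time: 2.3
tool_pos: [0.5518, 0.1151, 0.1611]
tool_rot: [0.107, 0.699, 0.107, -0.699]
contact_force: [-0.0, -0.4, 0.1]
gripper_width: 1.0
```

```bash
python3 go.py .552 .118 .099 -72.5
python3 - <<'E'
from h import *
a=viewer.grab_frame('side');b=viewer.grab_frame('top'); p=proj('side',[[.552,.118,.1]])[0].astype(int);q=proj('top',[[.552,.118,.1]])[0].astype(int);print(p,q)
cv2.imwrite('pics/c2.png',np.hstack([cv2.resize(a[p[1]-65:p[1]+45,p[0]-50:p[0]+50],(500,550),interpolation=2),cv2.resize(b[q[1]-55:q[1]+55,q[0]-30:q[0]+30],(300,550),interpolation=2)]))
E
```

```text
pos [0.5518 0.1151 0.1611] psi -72.62 tilt 0.06 F [-0.  -0.4  0.1] T [-0.01 -0.01 -0.02] w 1.0 q6 1.341 t 2.3
shift [ 0.0621 -0.0027 -0.001 ] units -0.015
[262 219] [217 215]
```

View pics/c2.png

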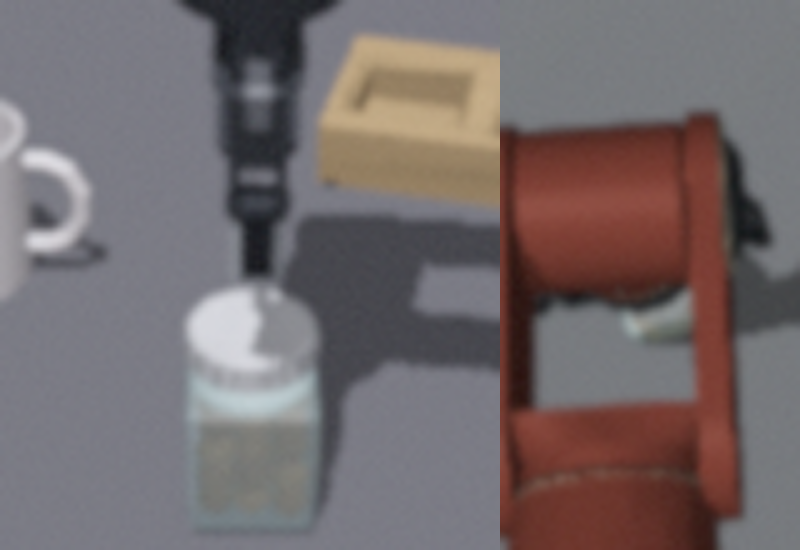

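The side view has the near finger in line with the cap, tip at about (263,209), and the cap centred at about (262,219). Descending is safe.

{"op": "drive_tool", "data": {"plan": [[0.012,-0.003,-0.001,0],[0.026,-0.003,-0.001,0],[0.04,-0.003,-0.001,0],[0.05,-0.003,-0.001,0],[0.058,-0.003,-0.001,0],[0.062,-0.003,-0.001,0],[0.063,-0.003,-0.001,0],[0.063,-0.003,-0.001,0],[0.063,-0.003,-0.001,0]]}}

```text
time: 3.3
tool_pos: [0.5523, 0.1194, 0.098]
tool_rot: [0.107, 0.699, 0.107, -0.698]
contact_force: [-0.1, 0.1, 0.5]
gripper_width: 1.0
```

```bash
python3 go.py .552 .118 .099 -72.5
python3 - <<'E'
from h import *
a=viewer.grab_frame('side')
cv2.imwrite('pics/c3.png',cv2.resize(a[180:270,220:310],(600,600),interpolation=2))
E
```

```text
pos [0.5523 0.1194 0.098 ] psi -72.55 tilt 0.07 F [-0.1  0.1  0.5] T [-0.01  0.05 -0.01] w 1.0 q6 1.347 t 3.3
shift [-0.001   0.0012  0.0007] units -0.006
```

View pics/c3.png

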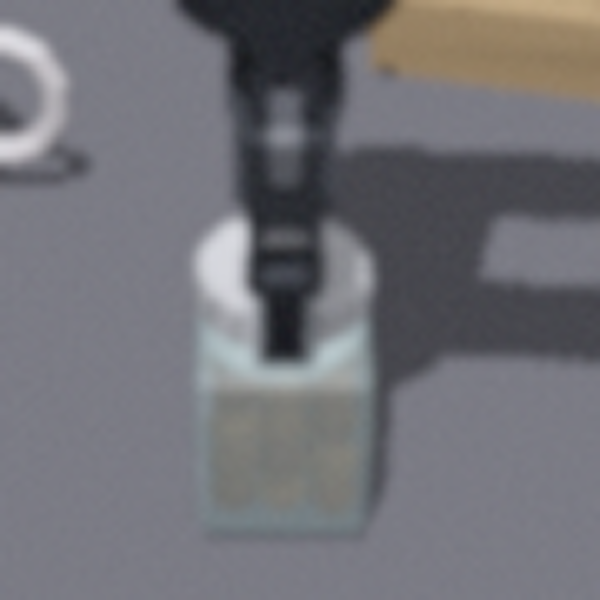

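Run:
```python
from h import *
for z in(.08,.085,.09,.095): print(z,proj('side',[[.5385,.162,z],[.5385+.01,.165,z]]))
```

```text
0.08 [[262.14085848 238.74409453]
 [257.48179765 238.67314271]]
0.085 [[262.14289553 237.00063418]
 [257.46861696 236.9302583 ]]
0.09 [[262.14494593 235.24574269]
 [257.45534989 235.17595184]]
0.095 [[262.14700982 233.47930727]
 [257.44199559 233.41011068]]
```

The near fingertip is at (262.5,234), so z is about 0.093 with the jaws open, and it is centred on the cap to about 1 mm. I'll go 4 mm lower and close.

{"op": "drive_tool", "data": {"plan": [[0.002,0,0,0],[0.004,0,0,0],[0.004,0,0,0]]}}

```text
time: 3.65
tool_pos: [0.5515, 0.1193, 0.093]
tool_rot: [-0.107, -0.699, -0.107, 0.699]
contact_force: [0.6, -0.1, -0.2]
gripper_width: 1.002
```

{"op": "drive_tool", "data": {"plan": [[0,0,0,0],[0,0,0,0],[0,0,0,0],[0,0,0,0],[0,0,0,0],[0,0,0,0],[0,0,0,0],[0,0,0,0],[0,0,0,0],[0,0,0,0]], "fingers": 0.0}}

```text
time: 4.65
tool_pos: [0.552, 0.1192, 0.0937]
tool_rot: [0.107, 0.699, 0.107, -0.699]
contact_force: [-2.1, -2.2, 4.5]
gripper_width: 0.684
```

```bash
python3 go.py .552 .118 .099 -72.5
```

```text
pos [0.552  0.1192 0.0937] psi -72.55 tilt 0.03 F [-2.1 -2.2  4.5] T [-0.21  0.31  0.05] w 0.684 q6 1.347 t 4.65
shift [-0.0053  0.0012  0.0003] units -0.006
```

{"op": "drive_tool", "data": {"plan": [[-0.003,0,0,0],[-0.008,0,0,0],[-0.016,0,0,0],[-0.026,0,0,0],[-0.038,0,0,0],[-0.05,0,0,0],[-0.06,0,0,0],[-0.07,0,0,0],[-0.077,0,0,0],[-0.08,0,0,0],[-0.08,0,0,0]]}}

```text
time: 5.75
tool_pos: [0.552, 0.1193, 0.1738]
tool_rot: [0.107, 0.699, 0.107, -0.699]
contact_force: [-0.4, 0.8, -4.2]
gripper_width: 0.68
```

```bash
python3 go.py .5592 -.2342 .174 -86.6
```

```text
pos [0.552  0.1193 0.1738] psi -72.55 tilt 0.04 F [-0.4  0.8 -4.2] T [ 0.01 -0.01 -0.01] w 0.68 q6 1.347 t 5.75
shift [-2.000e-04  3.394e-01  9.910e-02] units 1.756
```

{"op": "drive_tool", "data": {"plan": [[0,0.006,0.002,0],[0,0.018,0.005,0.1],[0,0.036,0.01,0.2],[0,0.06,0.017,0.35],[0,0.088,0.026,0.5],[0,0.118,0.034,0.7],[0,0.148,0.043,0.9],[0,0.178,0.052,1.1],[0,0.208,0.061,1.25],[0,0.238,0.069,1.4],[0,0.265,0.077,1.55],[0,0.288,0.084,1.65]]}}

```text
time: 6.95
tool_pos: [0.5572, -0.1831, 0.1727]
tool_rot: [-0.025, -0.706, -0.025, 0.707]
contact_force: [1.5, 0.7, -3.5]
gripper_width: 0.683
```

```bash
python3 go.py .5592 -.2342 .174 -86.6
```

```text
pos [ 0.5572 -0.1831  0.1727] psi -85.9 tilt 0.06 F [ 1.5  0.7 -3.5] T [ 0.03 -0.03 -0.06] w 0.683 q6 1.055 t 6.95
shift [-0.0013  0.0511  0.0016] units 0.087
```

{"op": "drive_tool", "data": {"plan": [[0,0.016,0.001,0],[0,0.03,0.001,0.05],[0,0.04,0.002,0.09],[0,0.047,0.002,0.09],[0,0.051,0.002,0.09],[0,0.051,0.002,0.09],[0,0.051,0.002,0.09],[0,0.051,0.002,0.09],[0,0.051,0.002,0.09]]}}

```text
time: 7.85
tool_pos: [0.5598, -0.2311, 0.1733]
tool_rot: [0.022, 0.707, 0.022, -0.707]
contact_force: [0.9, 0.5, -3.6]
gripper_width: 0.688
```

```bash
python3 go.py .5592 -.2342 .174 -86.6
python3 - <<'E'
from h import *
a=viewer.grab_frame('side');b=viewer.grab_frame('top'); cv2.imwrite('pics/side4.png',a);cv2.imwrite('pics/top4.png',b)
cv2.imwrite('pics/c4.png',np.hstack([cv2.resize(a[110:205,260:360],None,fx=5,fy=5,interpolation=2),cv2.resize(b[185:280,290:350],None,fx=5,fy=5,interpolation=2)]))
E
```

```text
pos [ 0.5598 -0.2311  0.1733] psi -86.43 tilt 0.01 F [ 0.9  0.5 -3.6] T [-0.04  0.04  0.05] w 0.688 q6 0.994 t 7.85
shift [-0.0007  0.003   0.0008] units 0.021
```

View pics/c4.png

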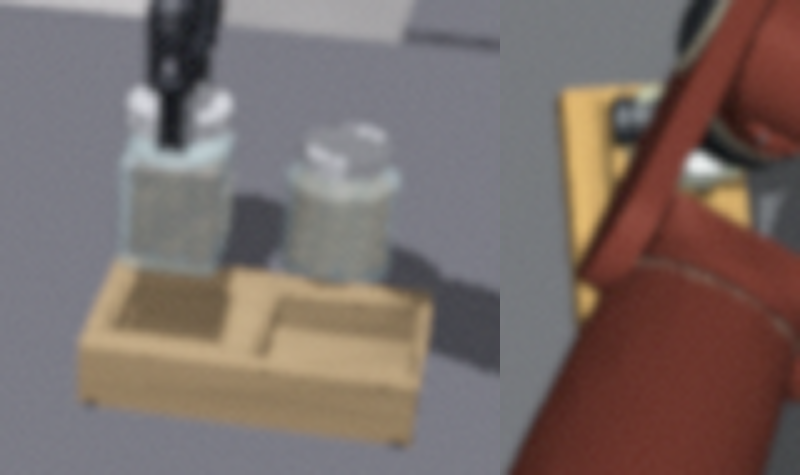

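The side view shows the jar hanging upright over the small pocket, with front bottom corners at about (283.6,163.5) and (304.4,164.5). Next I'll compare these and the block corners with their predicted pixels.

Run:
```python
from h import *
th=np.radians(3.43); C,S=np.cos(th),np.sin(th); Z=np.array([[C,-S],[S,C]])
def pts(c,h,z): return [np.r_[np.array(c)+Z@np.array(v),z] for v in h]
print('jar front corners pred',proj('side',pts((.5598,-.2311),[(.031,.031),(-.031,.031)],.0796)).round(1).tolist(),'top',proj('side',pts((.5598,-.2311),[(.031,.031),(-.031,.031)],.1556)).round(1).tolist())
bc=(.4892*C+.2672*S, .4892*S-.2672*C)
print(bc)
b=pts(bc,[(.102,.06),(-.102,.06)],0)+pts(bc,[(.102,.06),(-.102,.06),(-.102,-.06),(.102,-.06)],.042)
print('block pred',(proj('side',b)).round(1).tolist(), 'crop',((proj('side',b)-[260,110]+.5)*5).round().tolist())
pk=pts((.5592,-.2342),[(.033,.033),(-.033,.033),(-.033,-.033),(.033,-.033)],.042)
j=pts((.5598,-.2311),[(.031,.031),(-.031,.031)],.0796)
print('pocket crop',((proj('side',pk)-[260,110]+.5)*5).round().tolist(),'jar crop',((proj('side',j)-[260,110]+.5)*5).round().tolist())
```

```text
jar front corners pred [[282.5, 163.9], [302.6, 166.3]] top [[283.2, 141.0], [304.2, 143.2]]
(np.float64(0.5043099860537155), np.float64(-0.23745298053825603))
block pred [[275.2, 189.8], [341.7, 198.7], [275.5, 178.1], [343.4, 186.7], [346.0, 167.8], [283.4, 160.6]] crop [[78.0, 401.0], [411.0, 446.0], [80.0, 343.0], [420.0, 386.0], [433.0, 292.0], [119.0, 256.0]]
pocket crop [[111.0, 325.0], [217.0, 338.0], [233.0, 288.0], [132.0, 277.0]] jar crop [[115.0, 272.0], [216.0, 284.0]]
```

Run:
```python
from h import *
f=lambda p:((proj('side',[p])[0]-[260,110]+.5)*5).round(1)
print('finger tip pred',f([.5598+.002,-.2311+.034,.163]),'captop',f([.5598,-.2311,.1817]))
a=cv2.imread('pics/side4.png')
for r in (128,130): print(r,a[r,280:312].sum(1).tolist())
for r in range(143,162,3): print(r,a[r,280:312].astype(int).sum(1).tolist())
```

```text
finger tip pred [163.7 152.5] captop [182.2 101. ]
128 [378, 379, 379, 377, 386, 435, 507, 577, 579, 516, 419, 298, 162, 121, 107, 101, 120, 173, 240, 332, 394, 414, 442, 486, 507, 476, 413, 384, 380, 379, 377, 380]
130 [377, 384, 376, 378, 405, 477, 572, 625, 641, 632, 578, 433, 225, 102, 82, 109, 178, 267, 333, 384, 420, 461, 543, 617, 632, 591, 491, 399, 383, 384, 380, 379]
143 [379, 379, 381, 403, 443, 470, 460, 435, 437, 447, 465, 477, 490, 508, 517, 521, 520, 511, 504, 500, 500, 493, 479, 446, 414, 391, 384, 379, 382, 379, 378, 380]
146 [382, 381, 384, 397, 426, 423, 394, 364, 353, 350, 361, 362, 370, 369, 379, 375, 366, 363, 360, 363, 367, 368, 363, 358, 369, 390, 391, 386, 380, 381, 382, 379]
149 [382, 376, 380, 384, 420, 422, 392, 375, 377, 381, 379, 367, 362, 370, 368, 372, 364, 353, 348, 350, 362, 355, 350, 352, 373, 362, 315, 270, 263, 262, 261, 266]
152 [377, 379, 378, 384, 414, 415, 384, 361, 362, 363, 359, 354, 353, 353, 354, 355, 353, 357, 349, 352, 356, 360, 360, 355, 355, 345, 279, 232, 216, 219, 217, 220]
155 [382, 375, 373, 389, 412, 408, 373, 353, 354, 359, 352, 346, 350, 351, 351, 357, 360, 360, 366, 370, 378, 372, 358, 357, 362, 326, 260, 217, 222, 220, 224, 222]
158 [381, 379, 375, 394, 399, 386, 361, 348, 353, 353, 354, 354, 361, 367, 368, 374, 368, 354, 356, 362, 361, 360, 352, 340, 326, 259, 231, 220, 215, 220, 220, 218]
161 [376, 381, 401, 428, 455, 455, 442, 416, 397, 387, 382, 379, 377, 369, 373, 378, 373, 368, 359, 363, 362, 356, 341, 298, 259, 219, 219, 218, 221, 223, 218, 217]
```

The cap centre is at about (295.4,130), within 0.5 px of the pose predicted from the TCP. The block corners also match to about 1 px. I'll correct by 3 mm and descend.

{"op": "drive_tool", "data": {"plan": [[0.002,0.002,0,0.02],[0.008,0.003,0.001,0.02],[0.016,0.003,0.001,0.02],[0.024,0.003,0.001,0.02],[0.03,0.003,0.001,0.02],[0.034,0.003,0.001,0.02],[0.034,0.003,0.001,0.02],[0.034,0.003,0.001,0.02],[0.034,0.003,0.001,0.02],[0.034,0.003,0.001,0.02]]}}

```text
time: 8.95
tool_pos: [0.5593, -0.2348, 0.1399]
tool_rot: [0.021, 0.707, 0.021, -0.707]
contact_force: [-0.6, 0.6, -3.1]
gripper_width: 0.682
```

```bash
python3 go.py .5592 -.2342 .1057 -86.6
```

```text
pos [ 0.5593 -0.2348  0.1399] psi -86.63 tilt 0.05 F [-0.6  0.6 -3.1] T [ 0.01 -0.04 -0.01] w 0.682 q6 0.992 t 8.95
shift [ 0.0342 -0.0006  0.0001] units -0.003
```

{"op": "drive_tool", "data": {"plan": [[0.002,0,0,0],[0.004,0,0,0],[0.006,0,0,0],[0.008,0,0,0],[0.01,0,0,0],[0.011,0,0,0],[0.012,0,0,0],[0.012,0,0,0]]}}

```text
time: 9.75
tool_pos: [0.5608, -0.2347, 0.1318]
tool_rot: [0.021, 0.708, 0.021, -0.705]
contact_force: [-3.3, 5.2, 13.0]
gripper_width: 0.685
```

```bash
python3 go.py .5592 -.2342 .1057 -86.6
```

```text
pos [ 0.5608 -0.2347  0.1318] psi -86.62 tilt 0.23 F [-3.3  5.2 13. ] T [ 0.92  0.7  -0.08] w 0.685 q6 0.992 t 9.75
shift [ 0.0261 -0.0006  0.0017] units -0.002
```

{"op": "drive_tool", "data": {"plan": [[-0.005,0,0,0],[-0.008,-0.001,0.001,0],[-0.008,-0.002,0.0015,0],[-0.008,-0.002,0.0015,0],[-0.006,-0.002,0.0015,0],[-0.004,-0.002,0.0015,0],[-0.002,-0.002,0.0015,0],[-0.001,-0.002,0.0015,0],[0,-0.002,0.0015,0],[0,-0.002,0.0015,0]]}}

```text
time: 10.75
tool_pos: [0.5573, -0.2327, 0.1271]
tool_rot: [-0.021, -0.707, -0.021, 0.707]
contact_force: [-0.1, -0.7, -4.2]
gripper_width: 0.684
```

```bash
python3 go.py .5592 -.2342 .1057 -86.6
```

```text
pos [ 0.5573 -0.2327  0.1271] psi -86.63 tilt 0.03 F [-0.1 -0.7 -4.2] T [0.01 0.02 0.01] w 0.684 q6 0.993 t 10.75
shift [ 0.0214  0.0016 -0.0019] units -0.004
```

{"op": "drive_tool", "data": {"plan": [[0.002,0,0,0],[0.004,0,0,0],[0.006,0,0,0],[0.008,0,0,0],[0.01,0,0,0],[0.012,0,0,0],[0.014,0,0,0],[0.016,0,0,0],[0.017,0,0,0],[0.017,0,0,0]]}}

```text
time: 11.75
tool_pos: [0.5572, -0.2327, 0.11]
tool_rot: [-0.021, -0.707, -0.021, 0.707]
contact_force: [-0.3, -0.6, -4.0]
gripper_width: 0.679
```

```bash
python3 go.py .5592 -.2342 .1057 -86.6
```

```text
pos [ 0.5572 -0.2327  0.11  ] psi -86.63 tilt 0.03 F [-0.3 -0.6 -4. ] T [ 0.14  0.04 -0.01] w 0.679 q6 0.993 t 11.75
shift [ 0.0043  0.0016 -0.0019] units -0.004
```

{"op": "drive_tool", "data": {"plan": [[0.001,0,0,0],[0.002,0,0,0],[0.003,0,0,0],[0.004,0,0,0],[0.005,0,0,0],[0.005,0,0,0],[0.005,0,0,0]]}}

```text
time: 12.45
tool_pos: [0.5575, -0.2328, 0.1059]
tool_rot: [0.021, 0.707, 0.021, -0.707]
contact_force: [-3.0, 1.7, 1.7]
gripper_width: 0.684
```

```bash
python3 go.py .5592 -.2342 .1057 -86.6
```

```text
pos [ 0.5575 -0.2328  0.1059] psi -86.63 tilt 0.01 F [-3.   1.7  1.7] T [ 0.43  0.35 -0.06] w 0.684 q6 0.993 t 12.45
shift [ 0.0002  0.0015 -0.0016] units -0.004
```

{"op": "drive_tool", "data": {"plan": [[0,0,0,-0.3],[0,0,0,-0.6],[0,0,0,-0.9],[0,0,0,-1.2],[0,0,0,-1.5],[0,0,0,-1.5]]}}

```text
time: 13.05
tool_pos: [0.5581, -0.2328, 0.1061]
tool_rot: [0.095, 0.701, 0.094, -0.7]
contact_force: [-0.7, 3.2, 1.0]
gripper_width: 0.683
```

```bash
python3 go.py .5592 -.2342 .1057 -86.6
```

```text
pos [ 0.5581 -0.2328  0.1061] psi -74.64 tilt 0.11 F [-0.7  3.2  1. ] T [ 0.45 -0.01 -0.  ] w 0.683 q6 0.784 t 13.05
shift [ 0.0004  0.0016 -0.0007] units 1.495
```

{"op": "drive_tool", "data": {"plan": [[0,0,0,-0.3],[0,0,0,-0.6],[0,0,0,-0.9]]}}

```text
time: 13.35
tool_pos: [0.5582, -0.2329, 0.1063]
tool_rot: [0.139, 0.694, 0.138, -0.693]
contact_force: [0.6, 2.9, 2.7]
gripper_width: 0.689
```

```bash
python3 go.py .5592 -.2342 .1057 -86.6;  python3 - <<'E'
from h import *
a=viewer.grab_frame('side');b=viewer.grab_frame('top'); cv2.imwrite('pics/side5.png',a)
cv2.imwrite('pics/c5.png',np.hstack([cv2.resize(a[120:205,265:355],None,fx=6,fy=6,interpolation=2),cv2.resize(b[190:275,300:342],None,fx=6,fy=6,interpolation=2)]))
E
```

```text
pos [ 0.5582 -0.2329  0.1063] psi -67.43 tilt 0.12 F [0.6 2.9 2.7] T [ 0.53  0.11 -0.37] w 0.689 q6 0.658 t 13.35
shift [ 0.0006  0.0016 -0.0005] units 2.396
```

View pics/c5.png

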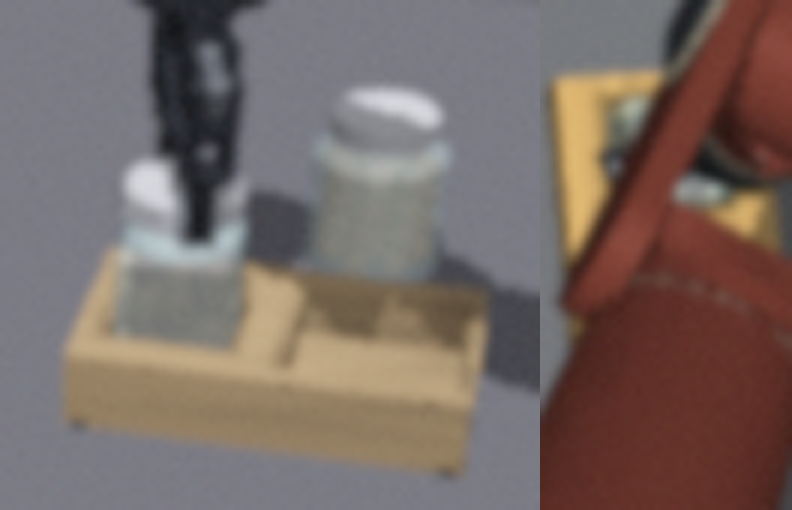

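The side view shows the jar seated square in the small pocket, body at about (285–305,163–177). The 0.37 N m of reaction torque shows the cap is turning.

{"op": "drive_tool", "data": {"plan": [[0,0,0,-0.5],[0,0,0,-1.0],[-0.0002,0,0,-1.5],[-0.0003,0,0,-2.0],[-0.0004,0,0,-2.5],[-0.0005,0,0,-3.0],[-0.0006,0,0,-3.5],[-0.0006,0,0,-4.0]]}}

```text
time: 14.25
tool_pos: [0.5588, -0.2332, 0.1072]
tool_rot: [0.325, 0.629, 0.323, -0.627]
contact_force: [1.7, 1.6, 3.4]
gripper_width: 0.687
```

```bash
python3 go.py .5592 -.2342 .1057 -86.6
```

```text
pos [ 0.5588 -0.2332  0.1072] psi -35.39 tilt 0.23 F [1.7 1.6 3.4] T [ 0.42 -0.25 -0.32] w 0.687 q6 0.099 t 14.25
shift [0.0015 0.0009 0.0006] units 6.401
```

{"op": "drive_tool", "data": {"plan": [[0,0,0,-0.5],[-0.0001,0,0,-1.0],[-0.0002,0,0,-1.5],[-0.0003,0,0,-2.0]]}}

```text
time: 14.65
tool_pos: [0.5589, -0.2333, 0.1079]
tool_rot: [0.41, 0.578, 0.408, -0.576]
contact_force: [1.6, 3.2, 4.4]
gripper_width: 0.686
```

```bash
python3 go.py .5592 -.2342 .1057 -86.6
```

```text
pos [ 0.5589 -0.2333  0.1079] psi -19.34 tilt 0.25 F [1.6 3.2 4.4] T [ 0.4  -0.21 -0.1 ] w 0.686 q6 -0.181 t 14.65
shift [0.0022 0.0005 0.0007] units 8.407
```

{"op": "drive_tool", "data": {"plan": [[0,0,0,-0.5],[0,0,0,-1.0]]}}

```text
time: 14.85
tool_pos: [0.5591, -0.2334, 0.108]
tool_rot: [0.45, 0.548, 0.447, -0.546]
contact_force: [2.1, 2.0, 3.5]
gripper_width: 0.686
```

```bash
python3 go.py .5592 -.2342 .1057 -86.6
```

```text
pos [ 0.5591 -0.2334  0.108 ] psi -11.34 tilt 0.28 F [2.1 2.  3.5] T [ 0.37 -0.3  -0.01] w 0.686 q6 -0.321 t 14.85
shift [0.0023 0.0003 0.0007] units 9.407
```

{"op": "drive_tool", "data": {"plan": [[0,0,0,0],[-0.001,0,0,0],[-0.002,0,0,0],[-0.003,0,0,0],[-0.004,0,0,0],[-0.005,0,0,0],[-0.005,0,0,0]]}}

```text
time: 15.55
tool_pos: [0.5569, -0.2326, 0.1107]
tool_rot: [-0.447, -0.547, -0.448, 0.548]
contact_force: [1.1, 0.2, -0.8]
gripper_width: 0.682
```

```bash
python3 go.py .5592 -.2342 .1057 -86.6
```

```text
pos [ 0.5569 -0.2326  0.1107] psi -11.44 tilt 0.07 F [ 1.1  0.2 -0.8] T [ 0.06 -0.15  0.01] w 0.682 q6 -0.319 t 15.55
shift [0.005  0.0025 0.0011] units 9.395
```

{"op": "drive_tool", "data": {"plan": [[-0.002,0,0,0],[-0.005,0,0,0],[-0.009,0,0,0],[-0.013,0,0,0],[-0.017,0,0,0],[-0.021,0,0,0],[-0.024,0,0,0],[-0.026,0,0,0],[-0.026,0,0,0],[-0.026,0,0,0],[-0.026,0,0,0],[-0.026,0,0,0]]}}

```text
time: 16.75
tool_pos: [0.5572, -0.2327, 0.1369]
tool_rot: [-0.448, -0.547, -0.448, 0.547]
contact_force: [0.2, -0.0, -1.0]
gripper_width: 0.685
```

```bash
python3 go.py .5592 -.2342 .1367 -86.6;  python3 - <<'E'
from h import *
a=viewer.grab_frame('side'); b=viewer.grab_frame('top')
cv2.imwrite('pics/c6.png',np.hstack([cv2.resize(a[110:210,180:360],(630,350),interpolation=2)]+[])); cv2.imwrite('pics/c6.png',cv2.resize(a[105:205,260:360],(600,600),interpolation=2))
E
```

```text
pos [ 0.5572 -0.2327  0.1369] psi -11.43 tilt 0.02 F [ 0.2 -0.  -1. ] T [-0.07 -0.   -0.  ] w 0.685 q6 -0.319 t 16.75
shift [0.0002 0.0022 0.0011] units 9.396
```

View pics/c6.png

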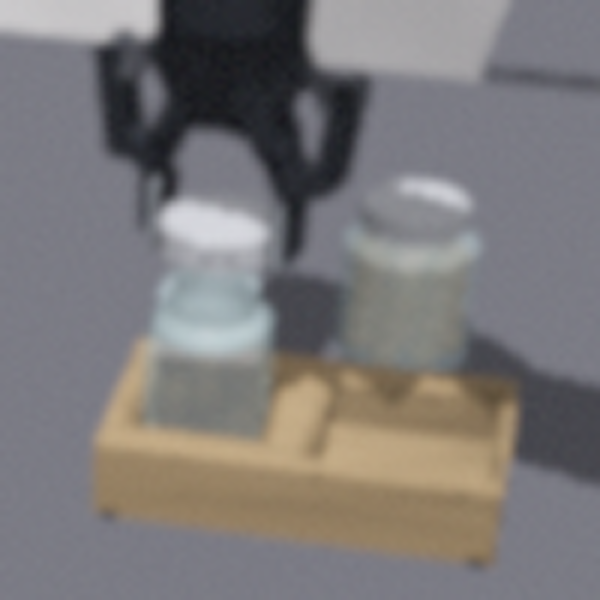

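The side view shows the cap held between the jaws at about (295,143), clear of the open neck at (295,153). The jar is standing in the small pocket.

```bash
python3 -c "
from h import *
print(status.state()['joint_vel'].round(3)); print(manip.job_done())"
```

```text
[-0.001 -0.    -0.     0.001 -0.     0.002]
the job is handed in; nothing more can be done
None
```

I carried the jar by its cap into the smaller pocket, unscrewed the cap and lifted it straight up. It is still gripped above the open jar. The job is handed in at about 17 s of the 51 s allowed.

- **Seating:** The first try at the pocket touched the bevel on the way down, at about 17 N. I backed off, shifted 2 mm and 1.5 mm sideways, and the jar then went down freely to the floor.
- **Twist:** The tool turned 75° anticlockwise. The torque fell from 0.37 N m to about 0, and I stopped there. The jar could have turned up to about 8° in the pocket, so the cap turned roughly 67–75° relative to it.
- **Last checks:** The wrist carries only about 1 N, so the jar was not lifted. The tool's tilt is 0.02°, the arm is still, and the cap's lower edge is about 2 cm above the mouth by calculation.
- **Last picture:** It shows the jar upright in its pocket with the cap clear above it. The round jar is still standing in the final view. I did not measure the mug or the tin again, but the arm never went near them.

No final check failed. The jar's bottom edge read a few millimetres off in the side view, which I put down to blur in the glass.

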